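# Hang the thermometer holder on the rail and stow the thermometer

## Task

Hang the saddle-shaped holder over the middle of the bar of the small rail, set down rather than dropped, and let go of it. Then slide it along the bar until it touches the large stop disc, and put the dial thermometer from the wooden block into either hole of the holder, stem down, until its neck rests on the holder's plate. Leave the jam jar, the salt shaker and the flat tin where they are.

Things in the scene. Friction and masses are not known exactly. Their poses are not given: they have to be found in the camera images.
- rail: Fixed steel rail: a level round bar, 14 mm in diameter, 360 mm long, along the body's y axis, its axis 150 mm above the table, on two posts (16 mm thick, 50 mm feet, 24 mm balls on top) at y = +170 and -170 mm. Near one end sits the large stop disc, near the other the small collar; which end has which varies. Origin on the table below the bar's middle; z up.
- rail_mid (a point): Middle of the bar, on its axis; axes as the rail's.
- stop_disc: The large stop disc fixed round the bar: steel, 56 mm in diameter, 10 mm thick along the bar, 140 mm from the bar's middle, at either end. Origin at its centre on the bar's axis.
- small_collar: The small collar fixed round the bar at the other end: 26 mm in diameter, 10 mm thick, 140 mm from the bar's middle. Origin at its centre on the bar's axis.
- holder: Loose aluminium saddle, about 0.5 kg, front and back alike, standing upright, mouth down. Top plate 96 (x) x 70 (y) x 8 mm, its top 83 mm above the feet; below it two upright cheeks along y, 70 mm long, 22 mm apart, 33 mm at the mouth (outside 32, 49 at the feet). The bar goes between the cheeks, along the holder's y, either way round. Origin at the bottom between the feet; z up.
- holder_roof (a point): Centre of the underside of the plate, 75 mm above the feet: the spot that rests on the top of the bar. It then slides along the bar with ordinary dry friction (a few newtons), and touches the disc when this point is 40 mm along the bar from the disc's centre.
- holder_tab (a point): Point to grip in the wooden tab that stands on the middle of the holder's plate, 12 (x) x 44 (y) x 38 mm high (top 121 mm above the feet): on its centre line, 12 mm below its top; grip across the holder's x (12 mm).
- hole_a (a point): Mouth of the round hole in the plate at the holder's x = -34 mm, level with the plate's top; 11 mm in diameter, 8 mm deep, open below.
- hole_b (a point): Mouth of the hole at the holder's x = +34 mm, otherwise as hole_a.
- block: Fixed wooden rest block 60 x 60 x 66 mm with one 11 mm hole in its top, in which the thermometer stands at the start. Origin at the centre of its underside.
- thermometer: Loose dial thermometer, 30 g, upright, round about z: steel stem 6 mm in diameter, round tip, 60 mm long, downward; above it a neck 14 mm in diameter, 20 mm high; on top a round dial head 36 mm in diameter, 16 mm thick. Origin at the underside of the neck, on the axis: tip at z = -60 mm, head from +20 to +36 mm. The neck rests on the hole's rim.
- jam_jar: Bystander: jam jar, 66 mm in diameter, 100 mm high. Origin under its centre.
- salt_shaker: Bystander: glass salt shaker, 44 mm in diameter, 90 mm high. Origin under its centre.
- tin_tuna: Bystander: flat round tin, 86 mm in diameter, 40 mm high. Origin under its centre.
Mind the look-alikes: they are no part of the job. There is more than one size of the thermometer; the job needs the smallest.

How it is judged (in metres and radians):
On the way, in this order (a step that is already met when the one before it is completed fails the run):
1. the holder hangs astride the bar, its centre within 50 mm of the bar's middle, let go (z of holder_roof in the frame of rail_mid between 0.003 and 0.012 m and x of holder_roof in the frame of rail_mid between -0.012 and 0.012 m and y of holder_roof in the frame of rail_mid between -0.05 and 0.05 m and angle between holder's own z axis and vertical below 0.3 rad and contact force between the fingers and holder below 0.1 N), for 0.2 s.
2. the holder has been slid along the bar up to the large stop disc (gap under 5 mm), still astride the bar (horizontal distance between holder_roof and stop_disc below 0.045 m and z of holder_roof in the frame of rail_mid between 0.003 and 0.012 m and angle between holder's own z axis and vertical below 0.3 rad), for 0.2 s.
At the end, for the whole second after the job is handed in: The holder hangs within 17 degrees of upright astride the bar, plate resting on it, against the large stop disc (gap under 5 mm); the thermometer stands in one of its holes, neck on the plate (within 6 mm of the mouth, 11 degrees of square, 23 of upright); both at rest (all of step 2 and x of holder_roof in the frame of rail_mid between -0.012 and 0.012 m and linear speed of each of holder, thermometer below 0.03 m/s and (distance between thermometer and hole_a below 0.006 m or distance between thermometer and hole_b below 0.006 m) and angle between the z axis of thermometer and the z axis of holder, either way round below 0.2 rad and angle between thermometer's own z axis and vertical below 0.4 rad); the robot touches nothing.
It fails at once if the jam jar is moved by more than 30 mm (distance of jam_jar from where it was at the start of the episode above 0.03 m).
It fails at once if the salt shaker is moved by more than 30 mm (distance of salt_shaker from where it was at the start of the episode above 0.03 m).
It fails at once if the flat tin is moved by more than 30 mm (distance of tin_tuna from where it was at the start of the episode above 0.03 m).
It fails at once if the holder is dropped or slammed on to the rail (over 60 N) (contact force between holder and rail above 60 N).
It also fails if it takes over 67 s, if anything falls off the work surface, if the arm or the gripper's body presses on something with over 40 N, if the wrist force passes 120 N, or if a joint passes its speed limit or range.

## Robot

A 7-joint arm with a two-finger parallel gripper is mounted at the origin on the work surface; the furniture and walls round the work are solid. World frame = base frame: x ahead of the robot, y to its left, z up, the work surface at z = 0. Lengths are in m, angles in degrees, forces in N, time in s.
With the tool pointing down it reaches from about 0.425 to 0.875 m from the base axis. Payload 4.7 kg.
Tool frame: the origin (TCP) lies at the very end of the fingers, on their centre line; the grasp point (between the pads) lies 19 mm behind it; z points along the fingers, y is the line along which they close (so a half turn about z gives the same grasp; the last joint's range is limited). The gripper opens to 87 mm and grips with 3 to 60 N. Pads are 19 mm wide; open, the fingers measure 117 mm over their backs; the gripper's body (75 mm by 190 mm) begins 51 mm behind the grasp point.
Start: joints at [-66.515, 18.392, -4.016, 83.108, 1.295, 78.541, -3.26], TCP at [0.251, 0.6, 0.188] pointing down, gripper open.
Joint ranges: [-163.93, 163.93], [-17.29, 119.83], [-79.2, 71.16], [3.27, 140.29], [-89.18, 269.18], [5.43, 117.66], [-154.24, 154.24]. Speed limits (degrees/s): [147.25, 147.25, 180, 180, 180, 180, 180].

## Interface

Orientations are given as [roll, pitch, yaw] about the fixed x, y, z axes, in that order (R = Rz(yaw) Ry(pitch) Rx(roll)).
In Python, from cell import get_obs, read_camera, sign_off, silhouettes gives the robot as it stands.
- The arm moves only by the tool play_rows, never from a script. Its argument "steps" is a list that holds one entry, the list of rows, each a list of 7 numbers: the shift along the tool's x, y, z in m, then the turn, a rotation vector about the tool's x, y, z in rad, then the finger opening in m, from 0 to 0.087. A call has 1 to 12 rows; each row shifts and turns the commanded pose from where the row before left it, along the tool's axes as they then stand; what a row does not reach is not made up. A row lasts 1/10 s, in which the tool goes at most 50 mm and 8.59 degrees, less where a joint would pass 70% of its speed; a pose out of reach is approached as far as the arm can. A call is refused whole if a number of a shift passes 0.05 or a number of a turn 0.15, either way. A call with a gripper value outside its range is refused whole. The fingers move at their own pace and stop on an object; "force" is the grip in N (left out, the last holds). Time passes only in rows, so rows that do not move let the fingers close. It gives the time, the measured TCP pose, the force, the opening and the grip force at its end, in the units of the state.
- get_obs(): the state, without advancing time (a new reading comes with each control period).
- read_camera(name): name is "scene" or "top" or "wrist"; returns a dict with "frame" (400x640x3 uint8, red, green, blue), "intrinsics" (3x3 intrinsics, pixels), "k1" (the pictures are not rectified: a ray, as slopes to the right and down, at radius r is drawn at 1 + k1 r^2 times it, then the intrinsics apply), "view" (4x4, takes a point from world to camera coordinates). Camera axes: x right, y up, looking along -z (the intrinsics and any distortion apply to the point x, -y, -z); pixel columns grow to the right and rows downward; lengths in m; the calibration is good to about 2 mm. A picture is of the moment at which its call begins. There is no depth.
- sign_off(): hands the job in; it is judged then, once.
Trained networks look in the newest picture that a camera, given by its name, has taken for a name from the list of things; names that differ only in an ending like _2 or _b are one class to them, and where a whole thing is asked for, a point or a joint stands for the part that bears it (a point fixed in the world has none). Each returns a list of dicts, best first, with "p" (0 to 1); they miss things now and then, are a little off and sometimes report something else, mostly with a low value. They report only what shows in the picture. A call takes as long as a camera call. They do not tell look-alikes from the thing itself.
- silhouettes(camera, name): "pixels" (400x640 bool, what is visible of it) and "extent" ([left, top, right, bottom] in pixels, round what is visible of it).
The state is a dict: "time_s": time; "qpos": joint angles; "joint_velocities": joint speeds; "effort": joint torques, N m; "tool_pos": TCP position; "tool_rot": TCP orientation; "force": force on the tool from outside, world axes, zero at the start; "wrist_torque": the same for the moment, N m; "grip_width": finger opening in m; "grasp_force": force on a finger pad.
Only numpy, scipy, OpenCV 4.12 (cv2) and the standard library are available. Lean on these libraries where they do the work, as an engineer would, in place of code of your own. Each camera call takes 0.05 s, during which the arm holds its last target. There are 200 camera calls.

## Working session

There is one attempt and no reset: what is moved stays moved. The work goes in short steps, Python scripts to look and compute and a tool call to move; the robot and the scene stay as the last step left them, time stands still between calls to the robot, and variables do not carry over. Pictures are saved under pics/ and viewed, at most 10 in all, crops included, and the job is handed in when it is done.

Besides the shell and the picture viewer there is one more tool, called after "Emit:" as name([rows], argument=value, ...), one row to a line, values as JSON. play_rows: Moves the arm, as the interface text tells. Its arguments: {"type":"object","properties":{"steps":{"type":"array","items":{"type":"array","items":{"type":"array","items":{"type":"number"}}}},"force":{"type":"number"}},"required":["steps"]}

```bash
mkdir -p pics; cat > h.py <<'E'
import numpy as np, cv2
from cell import get_obs, read_camera, sign_off, silhouettes
def cam(n):
    c=read_camera(n); return c
def proj(c,P):
    P=np.atleast_2d(P); V=np.array(c['view']);K=np.array(c['intrinsics'])
    q=P@V[:3,:3].T+V[:3,3]; s=np.c_[q[:,0]/-q[:,2],-q[:,1]/-q[:,2]]
    s=s*(1+c['k1']*(s**2).sum(1,keepdims=True)); return s@K[:2,:2].T+K[:2,2]
def ray(c,uv):
    V=np.array(c['view']);K=np.array(c['intrinsics']); d=np.linalg.solve(K,[uv[0],uv[1],1])[:2]; s=d.copy()
    for _ in range(20): s=d/(1+c['k1']*(s@s))
    R=V[:3,:3]; return -R.T@V[:3,3], R.T@np.array([s[0],-s[1],-1])
def atz(c,uv,z):
    o,d=ray(c,uv); return o+d*(z-o[2])/d[2]
E
python3 - <<'E'
from h import *
o=get_obs(); print({k:np.round(o[k],3) for k in('time_s','qpos','tool_pos','tool_rot','force','grip_width')})
cs={}
for n in('scene','top'):
    c=cam(n); cv2.imwrite(f'pics/{n}0.png',c['frame'][:,:,::-1]); print(n,c['k1'],np.round(c['intrinsics'],1).tolist(),np.round(ray(c,(320,200)),3).tolist())
    for t in('rail','stop_disc','small_collar','holder','block','thermometer','jam_jar','salt_shaker','tin_tuna'):
        for s in silhouettes(n,t): print(t,round(s['p'],2),np.round(s['extent']).tolist(),int(s['pixels'].sum()), np.round(np.argwhere(s['pixels']).mean(0)[::-1],1))
E
```

```text
{'time_s': np.float64(0.0), 'qpos': array([-66.514,  18.441,  -4.015,  83.176,   1.296,  78.542,  -3.261]), 'tool_pos': array([0.25 , 0.599, 0.187]), 'tool_rot': array([-1.79886e+02,  7.00000e-03,  1.57322e+02]), 'force': array([ 0.318,  0.724, -0.563]), 'grip_width': np.float64(0.087)}
scene -0.07579163538177393 [[365.1, 0.0, 322.3], [0.0, 365.1, 201.1], [0.0, 0.0, 1.0]] [[-0.167, 0.496, 0.647], [0.678, -0.491, -0.547]]
rail 0.88 [259.0, 152.0, 348.0, 241.0] 835 [298.5 192.5]
stop_disc 0.65 [330.0, 140.0, 344.0, 159.0] 171 [340.2 151.9]
small_collar 0.47 [224.0, 264.0, 242.0, 302.0] 586 [232.5 285.6]
holder 0.83 [368.0, 182.0, 406.0, 224.0] 880 [385.7 201.4]
block 0.64 [269.0, 244.0, 307.0, 282.0] 424 [287.5 259.6]
thermometer 0.81 [274.0, 253.0, 296.0, 302.0] 493 [284.3 265.6]
thermometer 0.75 [244.0, 282.0, 269.0, 334.0] 669 [256.2 300. ]
jam_jar 0.63 [396.0, 169.0, 417.0, 206.0] 606 [406.9 184.5]
salt_shaker 0.82 [223.0, 265.0, 246.0, 306.0] 623 [232.1 285.1]
salt_shaker 0.3 [367.0, 184.0, 407.0, 227.0] 931 [385.3 201.8]
tin_tuna 0.94 [322.0, 223.0, 351.0, 250.0] 848 [337. 235.]
top -0.00672863697699928 [[489.7, 0.0, 323.9], [0.0, 489.7, 202.9], [0.0, 0.0, 1.0]] [[0.289, 0.004, 1.485], [0.148, 0.01, -0.989]]
rail 0.93 [272.0, 138.0, 400.0, 187.0] 905 [331.7 161.7]
small_collar 0.64 [312.0, 209.0, 344.0, 236.0] 676 [327.2 220.8]
holder 0.94 [376.0, 198.0, 404.0, 239.0] 847 [389.1 218.3]
block 0.95 [258.0, 218.0, 281.0, 239.0] 340 [270.8 228.1]
thermometer 0.51 [236.0, 247.0, 257.0, 267.0] 263 [246.8 256.8]
thermometer 0.47 [206.0, 266.0, 225.0, 284.0] 226 [213.9 274.2]
jam_jar 0.91 [415.0, 196.0, 444.0, 223.0] 548 [429.7 207.6]
salt_shaker 0.59 [210.0, 225.0, 227.0, 239.0] 196 [220.  230.3]
tin_tuna 0.94 [310.0, 206.0, 341.0, 236.0] 695 [327.3 220.9]
```

View pics/scene0.png

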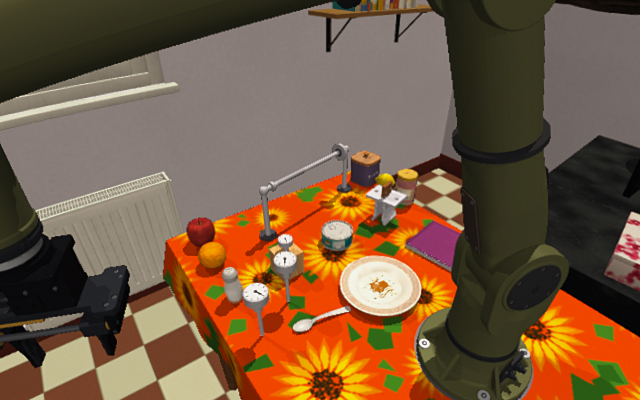

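View pics/top0.png

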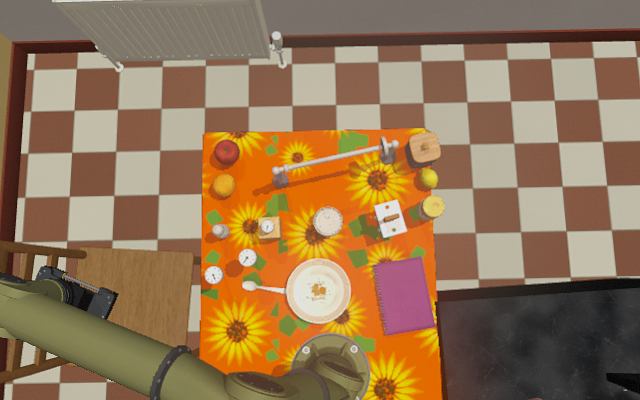

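Top view: rail from about (278,175) to (392,150), holder at (389,218), block with the small thermometer at (269,227), and the look-alike thermometers at (247,257) and (213,274). The jar is at (432,207), the tin at (328,221) and the shaker at (220,231). In the scene view the block's thermometer is at (286,242) and the look-alikes are at (285,262) and (256,295). The one I want is in the block. I'll check that in a close crop.

```bash
python3 - <<'E'
from h import *
c=cv2.imread('pics/top0.png')[133:245,255:450]; s=cv2.imread('pics/scene0.png')[135:315,215:415]
cv2.imwrite('pics/ctop.png',cv2.resize(c,None,fx=4,fy=4,interpolation=cv2.INTER_CUBIC))
cv2.imwrite('pics/cscene.png',cv2.resize(s,None,fx=3.3,fy=3.3,interpolation=cv2.INTER_CUBIC))
E
```

```text
(no output)
```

View pics/ctop.png

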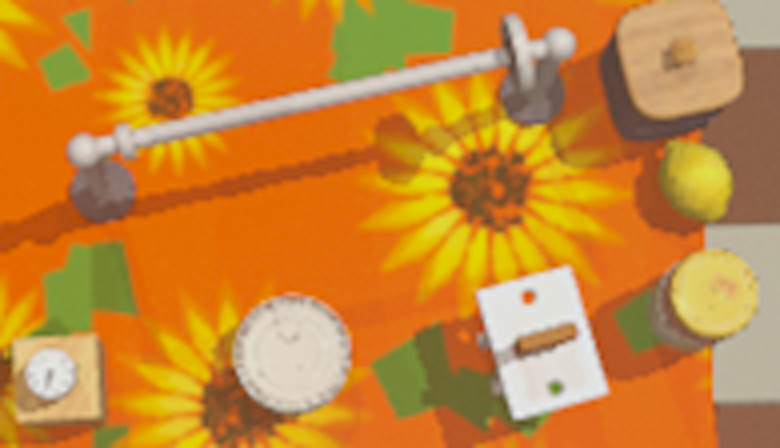

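View pics/cscene.png

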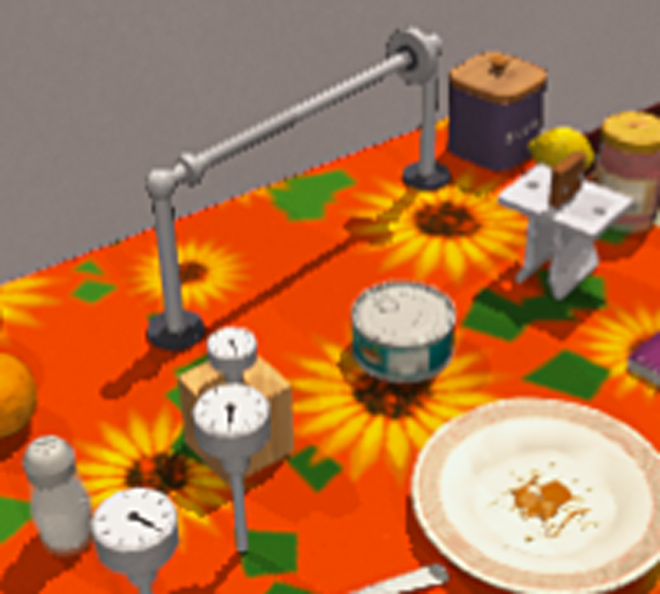

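Crops: the large disc is at the right end of the bar (crop 515,45) and the small collar at the left (125,138). The block carries the smallest thermometer (50,373). The holder plate's corners are at (476,292), (568,266), (608,393) and (515,420). Tab runs (515,350)–(577,330).

```bash
python3 - <<'E'
from h import *
c=cam('top'); sc=cam('scene')
f=lambda u,v:(254.6+u/4,132.6+v/4)
L=atz(c,f(84,151),.15);R=atz(c,f(560,43),.15);print('balls',L,R,np.linalg.norm(L-R),(L+R)/2,np.degrees(np.arctan2(*(L-R)[1::-1])))
P=[atz(c,f(*p),.083) for p in((476,292),(568,266),(608,393),(515,420))]
P=np.array(P);print('plate',P.mean(0),[np.linalg.norm(P[i]-P[i-1]) for i in range(4)])
x=P[0]+P[1]-P[2]-P[3]; print('holder x yaw',np.degrees(np.arctan2(x[1],x[0])))
H=[atz(c,f(*p),.083) for p in((529,297),(556,386))];print('holes',H,np.linalg.norm(H[0]-H[1]))
T=atz(c,f(50,373),.102);print('therm head',T); print('disc',atz(c,f(515,48),.15)); 
for n,uv,z in(('jar',(712,295),.1),('tin',(292,352),.04)): print(n,atz(c,f(*uv),z))
print('shaker',atz(c,(220,230),.09)); print('top-lemon',atz(c,f(697,180),.04),'box',atz(c,f(680,50),.1))
# check in scene view
g=lambda p:(p-[215,135])*3.3
M=(L+R)/2
for n,q in(('L',L),('R',R),('T',T),('plate',P.mean(0))): print(n,g(proj(sc,q))[0])
E
```

```text
balls [0.57470528 0.13939053 0.15      ] [ 0.64487602 -0.19448581  0.15      ] 0.34117055284484793 [ 0.60979065 -0.02754764  0.15      ] 101.86910035774098
plate [ 0.44167172 -0.1823288   0.083     ] [np.float64(0.09619074769197913), np.float64(0.069436042009538), np.float64(0.0958696211729293), np.float64(0.06969122499726199)]
holder x yaw 14.962575322197242
holes [array([ 0.47482712, -0.17445606,  0.083     ]), array([ 0.41006492, -0.19134817,  0.083     ])] 0.06692896158346012
therm head [0.42496952 0.16931192 0.102     ]
disc [ 0.64194048 -0.16285526  0.15      ]
jar [ 0.47131702 -0.30274703  0.1       ]
tin [ 0.44303984 -0.00280992  0.04      ]
shaker [0.41698433 0.30550311 0.09      ]
top-lemon [ 0.56645289 -0.30929361  0.04      ] box [ 0.65116859 -0.28879819  0.1       ]
L [160.63824988 181.50969299]
R [430.74593163  42.18943078]
T [231.80021629 339.86435378]
plate [565.30959153 194.78812678]
```

```bash
cat >> h.py <<'E'
def to(P,yaw=None):
    from scipy.spatial.transform import Rotation as Ro
    o=get_obs(); R=Ro.from_euler('xyz',o['tool_rot'],degrees=True)
    print('t',round(o['time_s'],2),'pos',np.round(o['tool_pos'],4),'rot',np.round(o['tool_rot'],2),'F',np.round(o['force'],1),'grip',round(o['grip_width'],4),round(o['grasp_force'],1),'q',np.round(o['qpos'],0))
    if P is not None: print('shift tool axes',np.round(R.inv().apply(np.array(P)-o['tool_pos']),4))
    if yaw is not None:
        w=(R.inv()*Ro.from_euler('xyz',[180,0,yaw],degrees=True)).as_rotvec(); print('rotvec',np.round(w,4))
E
```

Emit:
play_rows([
  [[0,0,-0.008,0,0,0.076,0.05],[0,0,-0.008,0,0,0.076,0.05],[0,0,-0.008,0,0,0.076,0.05],[0,0,-0.008,0,0,0.076,0.05],[0,0,-0.008,0,0,0.076,0.05],[0,0,-0.008,0,0,0.076,0.05],[0,0,-0.008,0,0,0.076,0.05],[0,0,-0.008,0,0,0.076,0.05],[0,0,-0.008,0,0,0.076,0.05],[0,0,-0.008,0,0,0.076,0.05],[0,0,-0.008,0,0,0.076,0.05],[0,0,-0.008,0,0,0.076,0.05]],
], force=30)

```text
time_s: 2.3
tool_pos: [0.2506, 0.5997, 0.2848]
tool_rot: [180.0, -0.0, 104.9]
force: [-0.2, 0.5, -0.1]
grip_width: 0.0501
grasp_force: 0.0
```

```bash
python3 - <<'E'
from h import *
to([.55,.25,.284],105)
# look-alike heights by triangulation
c=cam('top');s=cam('scene')
from scipy.optimize import least_squares
for a,b in(((247,257),(285,259)),((213.5,274.5),(256,292))):
    o1,d1=ray(c,a);o2,d2=ray(s,b);r=np.linalg.lstsq(np.c_[d1,-d2],o2-o1,rcond=None)[0];print(o1+r[0]*d1,o2+r[1]*d2)
E
```

```text
t 2.3 pos [0.2506 0.5997 0.2848] rot [180.    -0.   104.89] F [-0.2  0.5 -0.1] grip 0.0501 0.0 q [-72.  17.   3.  74.  -1.  89. -54.]
shift tool axes [-0.4149  0.1995  0.0008]
rotvec [ 0.0001 -0.0001 -0.0019]
[0.33729462 0.22192451 0.12838574] [0.3374444  0.22212824 0.12842379]
[0.29133131 0.31388203 0.12830969] [0.29179241 0.31458596 0.12847124]
```

Emit:
play_rows([
  [[-0.04,0.02,0,0,0,0,0.05],[-0.04,0.02,0,0,0,0,0.05],[-0.04,0.02,0,0,0,0,0.05],[-0.04,0.02,0,0,0,0,0.05],[-0.04,0.02,0,0,0,0,0.05],[-0.04,0.02,0,0,0,0,0.05],[-0.04,0.02,0,0,0,0,0.05],[-0.04,0.02,0,0,0,0,0.05],[-0.04,0.02,0,0,0,0,0.05],[-0.04,0.02,0,0,0,0,0.05],[0,0,0,0,0,0,0.05]],
])

```text
time_s: 3.5
tool_pos: [0.5524, 0.257, 0.2841]
tool_rot: [179.9, 0.3, 104.5]
force: [0.9, -0.3, 0.4]
grip_width: 0.05
grasp_force: 0.0
```

```bash
python3 -c "
from h import *
to([.4417,-.1823,.25],105)"
```

```text
t 3.5 pos [0.5524 0.257  0.2841] rot [179.93   0.29 104.47] F [ 0.9 -0.3  0.4] grip 0.05 0.0 q [-43.  12.  19.  81.  -4.  88. -10.]
shift tool axes [-0.3975 -0.2169  0.0358]
rotvec [ 0.0012  0.005  -0.0093]
```

Emit:
play_rows([
  [[-0.04,-0.022,0.003,0,0,0,0.05],[-0.04,-0.022,0.003,0,0,0,0.05],[-0.04,-0.022,0.003,0,0,0,0.05],[-0.04,-0.022,0.003,0,0,0,0.05],[-0.04,-0.022,0.003,0,0,0,0.05],[-0.04,-0.022,0.003,0,0,0,0.05],[-0.04,-0.022,0.003,0,0,0,0.05],[-0.04,-0.022,0.003,0,0,0,0.05],[-0.04,-0.022,0.003,0,0,0,0.05],[-0.04,-0.022,0.003,0,0,0,0.05],[0,0,0,0,0,0,0.05],[0,0,0,0,0,0,0.05]],
])

```text
time_s: 4.7
tool_pos: [0.4389, -0.1783, 0.2543]
tool_rot: [180.0, -0.1, 105.0]
force: [-0.6, 1.2, -0.3]
grip_width: 0.0499
grasp_force: 0.0
```

```bash
python3 - <<'E'
from h import *
c=cam('wrist'); cv2.imwrite('pics/w1.png',c['frame'][:,:,::-1])
to([.4417,-.1823,.09],104.96)
y=np.radians(14.96);ex=np.array([np.cos(y),np.sin(y),0]);ey=np.array([-ex[1],ex[0],0]);C=np.array([.4417,-.1823,0])
for sx,sy,z in((48,35,83),(48,-35,83),(-48,-35,83),(-48,35,83),(34,0,83),(-34,0,83),(0,22,121),(0,-22,121)):
    print((sx,sy,z),np.round(proj(c,C+ex*sx/1e3+ey*sy/1e3+[0,0,z/1e3])[0],1))
E
```

```text
t 4.75 pos [ 0.4394 -0.177   0.2543] rot [ 1.7998e+02 -5.0000e-02  1.0516e+02] F [-0.3  1.4 -0.1] grip 0.0498 0.0 q [-25.  -8.  40. 102.   5.  84.  29.]
shift tool axes [-0.0059  0.0008  0.1642]
rotvec [ 0.0003 -0.0009  0.0034]
(48, 35, 83) [361.9 144.4]
(48, -35, 83) [359.7 205.4]
(-48, -35, 83) [276.2 205.3]
(-48, 35, 83) [274.1 144.3]
(34, 0, 83) [348.3 175.7]
(-34, 0, 83) [287.6 175.6]
(0, 22, 121) [318.  162.3]
(0, -22, 121) [318.  204.5]
```

View pics/w1.png

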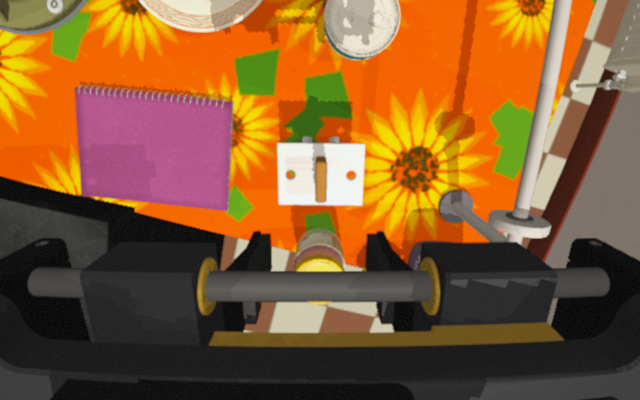

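Wrist view: the plate spans (277,142)–(366,205) and the tab is at (320,157–202), about 3 px from the prediction. The measurement agrees within 3 mm, so I'll descend.

Emit:
play_rows([
  [[-0.001,0.001,0.02,0,0,0,0.05],[-0.001,0.001,0.02,0,0,0,0.05],[-0.001,0,0.02,0,0,0,0.05],[-0.001,0,0.02,0,0,0,0.05],[0,0,0.02,0,0,0,0.05],[0,0,0.02,0,0,0,0.05],[0,0,0.015,0,0,0,0.05],[0,0,0.015,0,0,0,0.05],[0,0,0.01,0,0,0,0.05],[0,0,0,0,0,0,0.05],[0,0,0,0,0,0,0.05]],
])

```text
time_s: 5.85
tool_pos: [0.4428, -0.1807, 0.0947]
tool_rot: [180.0, 0.0, 105.2]
force: [0.1, 0.7, 0.2]
grip_width: 0.05
grasp_force: 0.0
```

```bash
python3 -c "
from h import *
to([.4432,-.1806,.09],104.96)"
```

```text
t 5.85 pos [ 0.4428 -0.1807  0.0947] rot [1.7999e+02 1.0000e-02 1.0516e+02] F [0.1 0.7 0.2] grip 0.05 0.0 q [-23.   1.  43. 115.  -0.  65.  35.]
shift tool axes [-0.0001  0.0004  0.0047]
rotvec [0.0001 0.0002 0.0034]
```

Emit:
play_rows([
  [[0,0,0.004,0,0,0.003,0.05],[0,0,0,0,0,0,0.03],[0,0,0,0,0,0,0.02],[0,0,0,0,0,0,0.015],[0,0,0,0,0,0,0.01],[0,0,0,0,0,0,0.0],[0,0,0,0,0,0,0.0],[0,0,0,0,0,0,0.0],[0,0,0,0,0,0,0.0],[0,0,0,0,0,0,0.0]],
], force=40)

```text
time_s: 6.85
tool_pos: [0.4423, -0.1813, 0.0904]
tool_rot: [180.0, -0.0, 104.9]
force: [-0.6, 0.2, 1.0]
grip_width: 0.0007
grasp_force: 0.0
```

Emit:
play_rows([
  [[0,0,-0.005,0,0,0,0],[0,0,-0.01,0,0,0,0],[0,0,-0.02,0,0,0,0],[0,0,-0.025,0,0,0,0],[0,0,-0.025,0,0,0,0],[0,0,-0.025,0,0,0,0],[0,0,-0.025,0,0,0,0],[0,0,-0.025,0,0,0,0],[0,0,-0.02,0,0,0,0],[0,0,-0.02,0,0,0,0],[0,0,-0.01,0,0,0,0],[0,0,0,0,0,0,0]],
])

```text
time_s: 8.05
tool_pos: [0.443, -0.1817, 0.3021]
tool_rot: [179.8, 0.1, 104.9]
force: [0.8, -0.1, -0.0]
grip_width: 0.0006
grasp_force: 0.0
```

```bash
python3 -c "
from h import *
to([.6098,-.0275,.29],101.87)"
```

```text
t 8.05 pos [ 0.443  -0.1817  0.3021] rot [1.7983e+02 6.0000e-02 1.0488e+02] F [ 0.8 -0.1 -0. ] grip 0.0006 0.0 q [-25.  -8.  40.  97.   5.  89.  30.]
shift tool axes [0.1062 0.2008 0.0126]
rotvec [0.0029 0.0009 0.0526]
```

The grip closed on nothing, so I need to look.

```bash
python3 - <<'E'
from h import *
w=cam('wrist')['frame'][:,:,::-1]; t=cam('top'); tf=t['frame'][:,:,::-1]; s=cam('scene')['frame'][:,:,::-1]
r=cv2.resize
im=np.vstack([np.hstack([w[100:300,170:470],r(tf[160:260,350:450],(400,400))[0:200] if 0 else np.ascontiguousarray(r(tf[180:240,340:460],(400,200)))]),np.hstack([r(s[150:250,330:430],(350,350)),r(s[0:400,0:640],(350,350))])])
cv2.imwrite('pics/m1.png',im)
to(None); print(proj(t,[.443,-.1817,.302]))
for n in('top','wrist','scene'):
    for q in silhouettes(n,'holder'): print(n,q['p'],q['extent'])
E
```

```text
t 8.2 pos [ 0.4418 -0.1811  0.2996] rot [-1.7993e+02 -3.0000e-02  1.0490e+02] F [ 0.5 -0.3 -0.2] grip 0.0007 0.0 q [-25.  -8.  40.  97.   5.  89.  30.]
[[401.33391653 207.67575977]]
top 0.86 [375.7, 200.1, 398.9, 237.1]
wrist 0.79 [279.6, 127.2, 361.1, 192.0]
scene 0.98 [368.8, 181.2, 403.6, 223.3]
```

View pics/m1.png

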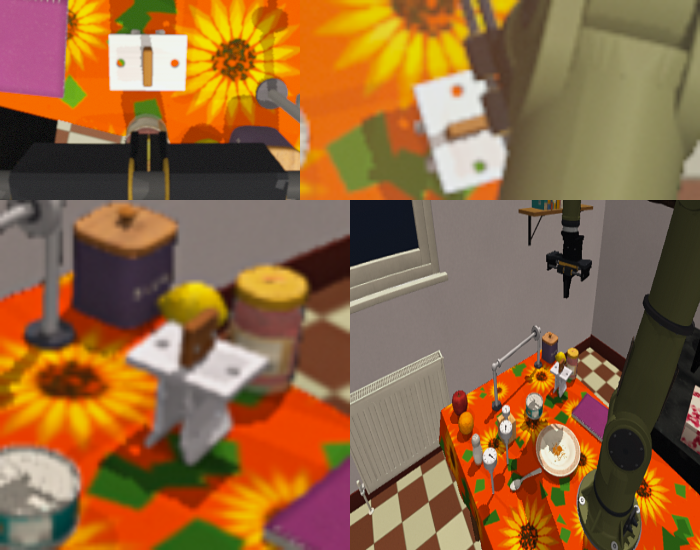

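Wrist view (top left): the holder is still on the table, undisturbed, at about (318,160). The fingers are closed. I'll check where the fingertips really are against the reported TCP.

```bash
python3 - <<'E'
from h import *
o=get_obs(); p=np.array(o['tool_pos'])
for n in('scene','top','wrist'):
    c=cam(n); print(n,[np.round(proj(c,p+[0,0,dz])[0],1) for dz in(0,.02,.05)], 'cam',np.round(ray(c,(320,200)),3).tolist())
    f=c['frame'][:,:,::-1]
    u,v=proj(c,p)[0].astype(int); 
    if n=='scene': a=cv2.resize(f[v-60:v+40,u-50:u+50],(380,380),interpolation=cv2.INTER_CUBIC); cv2.drawMarker(a,(190,228),(255,0,255),0,20)
    if n=='wrist': b=cv2.resize(f[v-50:v+50,u-50:u+50],(380,380),interpolation=cv2.INTER_CUBIC); cv2.drawMarker(b,(190,190),(255,0,255),0,20)
cv2.imwrite('pics/m2.png',np.hstack([a,b]))
E
```

```text
scene [array([393.5, 123.2]), array([394.2, 115.7]), array([395.4, 104.3])] cam [[-0.167, 0.496, 0.647], [0.678, -0.491, -0.547]]
top [array([401. , 208.3]), array([402.2, 207.2]), array([404.2, 205.5])] cam [[0.289, 0.004, 1.485], [0.148, 0.01, -0.989]]
wrist [array([315.2, 227.6]), array([314.9, 240.5]), array([314.2, 265.5])] cam [[0.424, -0.107, 0.495], [0.079, -0.277, -0.958]]
```

View pics/m2.png

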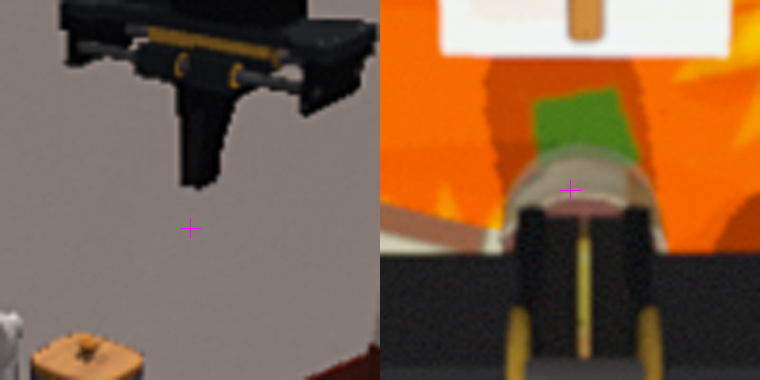

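Scene crop: the real fingertips show at crop (200,187), but the reported TCP projects to (190,228). The tips are therefore about 30 mm higher than reported, which explains closing above the tab. I'll confirm by touch: open over the tab and come down onto the plate, watching the force.

Emit:
play_rows([
  [[0,0,0.03,0,0,0,0.05],[0,0,0.03,0,0,0,0.05],[0,0,0.03,0,0,0,0.05],[0,0,0.03,0,0,0,0.05],[0,0,0.03,0,0,0,0.05],[0,0,0.03,0,0,0,0.05],[0,0,0.02,0,0,0,0.05],[0,0,0.01,0,0,0,0.05],[0,0,0,0,0,0,0.05],[0,0,0,0,0,0,0.05]],
])

```text
time_s: 9.5
tool_pos: [0.4429, -0.1815, 0.0912]
tool_rot: [179.9, 0.0, 104.9]
force: [0.4, 0.5, -0.6]
grip_width: 0.05
grasp_force: 0.0
```

```bash
python3 - <<'E'
from h import *
to([.4432,-.1806,.065],104.96)
o=get_obs(); p=np.array(o['tool_pos'])
y=np.radians(14.96);ex=np.array([np.cos(y),np.sin(y),0]);ey=np.array([-ex[1],ex[0],0])
out=[]
for n in('scene','wrist'):
    c=cam(n); f=np.ascontiguousarray(c['frame'][:,:,::-1])
    for dz,col in((0,(255,0,255)),(.03,(255,255,0))):
        for s in(-25,25):
            u,v=proj(c,p+[0,0,dz]+ex*s/1e3)[0]; print(n,dz,s,u,v)
    u,v=proj(c,p)[0].astype(int); out.append(cv2.resize(f[v-50:v+50,u-50:u+50],(390,390),interpolation=cv2.INTER_CUBIC)); print(u-50,v-50)
cv2.imwrite('pics/m3.png',np.hstack(out))
E
```

```text
t 9.5 pos [ 0.4429 -0.1815  0.0912] rot [1.7995e+02 3.0000e-02 1.0490e+02] F [ 0.4  0.5 -0.6] grip 0.05 0.0 q [-24.   1.  43. 115.  -1.  64.  35.]
shift tool axes [0.0008 0.0005 0.0262]
rotvec [ 0.0009  0.0006 -0.0011]
scene 0 -25 393.68410551573237 194.387715085822
scene 0 25 378.6100893003844 188.72530242794454
scene 0.03 -25 394.77974000294137 185.35208674161274
scene 0.03 25 379.4428032689878 179.81810166116304
336 141
wrist 0 -25 274.97508571013464 227.54180470936615
wrist 0 25 354.85514462789905 227.46001396085273
wrist 0.03 -25 268.2564870436787 247.92850310653446
wrist 0.03 25 360.77617742581805 247.83244935123705
264 177
```

View pics/m3.png

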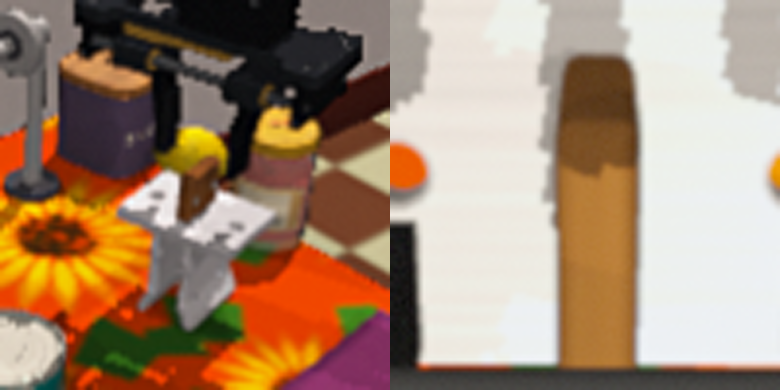

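Left crop: the fingertips are at crop (168,148) and (240,178), which matches the TCP raised by about 30 mm and agrees with the wrist view. They straddle the tab, whose centre is at wrist u≈317. I'll descend further in small steps, watching the force.

Emit:
play_rows([
  [[0,0,0.006,0,0,0,0.05],[0,0,0.006,0,0,0,0.05],[0,0,0.006,0,0,0,0.05],[0,0,0.004,0,0,0,0.05],[0,0,0.002,0,0,0,0.05],[0,0,0,0,0,0,0.05],[0,0,0,0,0,0,0.05]],
])

```text
time_s: 10.3
tool_pos: [0.4424, -0.1813, 0.0665]
tool_rot: [180.0, 0.0, 104.9]
force: [-0.2, 0.2, 0.5]
grip_width: 0.0504
grasp_force: 0.0
```

Emit:
play_rows([
  [[0,0,0.002,0,0,0,0.05],[0,0,0.002,0,0,0,0.05],[0,0,0,0,0,0,0.05],[0,0,0,0,0,0,0.05]],
])

```text
time_s: 10.7
tool_pos: [0.4423, -0.1813, 0.0624]
tool_rot: [-180.0, -0.0, 104.9]
force: [0.7, 0.0, -0.3]
grip_width: 0.05
grasp_force: 0.0
```

Emit:
play_rows([
  [[0,0,0.002,0,0,0,0.05],[0,0,0,0,0,0,0.05],[0,0,0,0,0,0,0.05]],
])

```text
time_s: 11.0
tool_pos: [0.4423, -0.1812, 0.0604]
tool_rot: [-180.0, -0.0, 104.9]
force: [-0.0, -0.8, 0.1]
grip_width: 0.0501
grasp_force: 0.0
```

Emit:
play_rows([
  [[0,0,0.002,0,0,0,0.05],[0,0,0.001,0,0,0,0.05],[0,0,0,0,0,0,0.05],[0,0,0,0,0,0,0.05]],
])

```text
time_s: 11.4
tool_pos: [0.4422, -0.1813, 0.0574]
tool_rot: [-180.0, -0.0, 104.9]
force: [-0.5, -0.0, 0.4]
grip_width: 0.05
grasp_force: 0.0
```

Emit:
play_rows([
  [[0,0,0.002,0,0,0,0.05],[0,0,0.001,0,0,0,0.05],[0,0,0,0,0,0,0.05],[0,0,0,0,0,0,0.05]],
])

```text
time_s: 11.8
tool_pos: [0.4423, -0.1812, 0.0544]
tool_rot: [-180.0, -0.0, 104.9]
force: [-0.6, 0.3, -0.4]
grip_width: 0.0499
grasp_force: 0.0
```

Emit:
play_rows([
  [[0,0,0,0,0,0,0.03],[0,0,0,0,0,0,0.02],[0,0,0,0,0,0,0.015],[0,0,0,0,0,0,0.01],[0,0,0,0,0,0,0.0],[0,0,0,0,0,0,0.0],[0,0,0,0,0,0,0.0],[0,0,0,0,0,0,0.0]],
])

```text
time_s: 12.6
tool_pos: [0.4423, -0.1813, 0.0545]
tool_rot: [180.0, -0.0, 104.9]
force: [0.8, -1.0, -0.2]
grip_width: 0.0116
grasp_force: 40.0
```

Gripped at 11.6 mm. I'll lift in steps.

Emit:
play_rows([
  [[0,0,-0.005,0,0,0,0],[0,0,-0.01,0,0,0,0],[0,0,-0.02,0,0,0,0],[0,0,-0.025,0,0,0,0],[0,0,-0.03,0,0,0,0],[0,0,-0.03,0,0,0,0],[0,0,-0.03,0,0,0,0],[0,0,-0.02,0,0,0,0],[0,0,-0.02,0,0,0,0],[0,0,-0.01,0,0,0,0],[0,0,0,0,0,0,0],[0,0,0,0,0,0,0]],
])

```text
time_s: 13.8
tool_pos: [0.4417, -0.1812, 0.2537]
tool_rot: [-179.9, -0.0, 104.9]
force: [-0.4, 0.7, -4.8]
grip_width: 0.0117
grasp_force: 40.0
```

```bash
python3 -c "
from h import *
to([.6098,-.0275,.25],101.87)"
```

```text
t 13.8 pos [ 0.4417 -0.1812  0.2537] rot [-1.7994e+02 -3.0000e-02  1.0489e+02] F [-0.4  0.7 -4.8] grip 0.0117 40.0 q [-25.  -7.  41. 102.   5.  84.  30.]
shift tool axes [0.1053 0.2019 0.0036]
rotvec [-0.001  -0.0005  0.0528]
```

Carrying 4.8 N, as expected for 0.5 kg. Next, move over the bar's middle.

Emit:
play_rows([
  [[0.005,0.01,0,0,0,0,0],[0.01,0.02,0,0,0,0,0],[0.015,0.03,0,0,0,0,0],[0.015,0.03,0,0,0,0,0],[0.015,0.03,0,0,0,0,0],[0.015,0.03,0,0,0,0,0],[0.015,0.03,0,0,0,0,0],[0.01,0.015,0,0,0,0,0],[0.005,0.007,0,0,0,0.026,0],[0,0,0,0,0,0.026,0],[0,0,0,0,0,0,0],[0,0,0,0,0,0,0]],
])

```text
time_s: 15.0
tool_pos: [0.6099, -0.0291, 0.2544]
tool_rot: [-180.0, 0.0, 101.8]
force: [0.2, -0.6, -5.2]
grip_width: 0.0116
grasp_force: 40.0
```

```bash
python3 - <<'E'
from h import *
to([.6098,-.0275,.25],101.87)
t=cam('top');s=cam('scene')
cv2.imwrite('pics/s3.png',np.hstack([cv2.resize(s['frame'][110:240,230:360,::-1],(390,390),interpolation=cv2.INTER_CUBIC),cv2.resize(t['frame'][105:205,275:375,::-1],(400,390),interpolation=cv2.INTER_CUBIC)]))
# predicted holder points in scene
p=np.array(get_obs()['tool_pos']);y=np.radians(get_obs()['tool_rot'][2]-90);ex=np.array([np.cos(y),np.sin(y),0]);ey=np.array([-ex[1],ex[0],0])
base=np.array([p[0],p[1],p[2]-.0545])
for n,c in(('scene',s),('top',t)):
  for a in((48,35,83),(48,-35,83),(-48,-35,83),(-48,35,83),(-24.5,-35,0),(-24.5,35,0)):
    q=proj(c,base+ex*a[0]/1e3+ey*a[1]/1e3+[0,0,a[2]/1e3])[0]; print(n,a,np.round((q-[230,110])*3 if n=='scene' else (q-[275,105])*[4,3.9]))
for n in('scene','top'):
  for q in silhouettes(n,'holder'): print(n,q['p'],q['extent'])
E
```

```text
t 15.0 pos [ 0.6099 -0.0291  0.2544] rot [-1.7997e+02  1.0000e-02  1.0184e+02] F [ 0.2 -0.6 -5.2] grip 0.0116 40.0 q [-30.  14.  37.  84.  -8.  85.  19.]
shift tool axes [0.0016 0.0002 0.0044]
rotvec [-0.0005  0.0002 -0.0005]
scene (48, 35, 83) [169.  37.]
scene (48, -35, 83) [222.  16.]
scene (-48, -35, 83) [299.  41.]
scene (-48, 35, 83) [246.  64.]
scene (-24.5, -35, 0) [280. 118.]
scene (-24.5, 35, 0) [229. 143.]
top (48, 35, 83) [176.  95.]
top (48, -35, 83) [284.  71.]
top (-48, -35, 83) [319. 212.]
top (-48, 35, 83) [210. 236.]
top (-24.5, -35, 0) [304. 207.]
top (-24.5, 35, 0) [202. 230.]
scene 0.71 [285.9, 109.8, 329.6, 157.2]
```

View pics/s3.png

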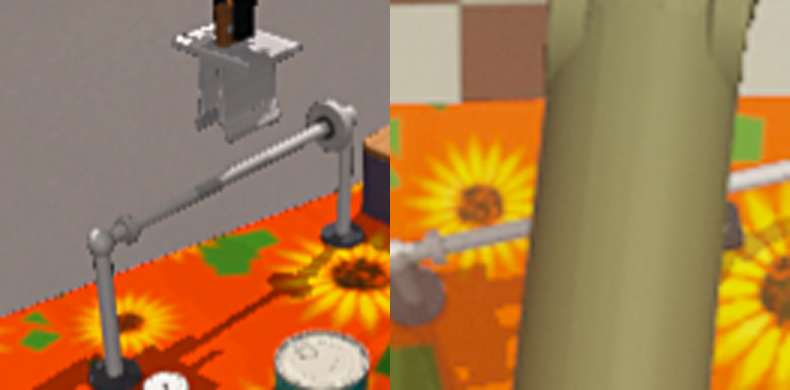

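The holder is where predicted: plate corners at (172,42) and (302,42), feet at (229,143) and (280,118). It is square over the bar, so I'll lower it slowly.

Emit:
play_rows([
  [[0.001,0,0.01,0,0,0,0],[0,0,0.02,0,0,0,0],[0,0,0.02,0,0,0,0],[0,0,0.02,0,0,0,0],[0,0,0.015,0,0,0,0],[0,0,0.01,0,0,0,0],[0,0,0.007,0,0,0,0],[0,0,0.004,0,0,0,0],[0,0,0,0,0,0,0],[0,0,0,0,0,0,0]],
])

```text
time_s: 16.2
tool_pos: [0.6108, -0.027, 0.1491]
tool_rot: [179.9, 0.0, 101.9]
force: [-0.9, 0.4, -4.4]
grip_width: 0.0119
grasp_force: 40.0
```

Emit:
play_rows([
  [[0,0,0.002,0,0,0,0],[0,0,0.002,0,0,0,0],[0,0,0.001,0,0,0,0],[0,0,0.001,0,0,0,0],[0,0,0,0,0,0,0],[0,0,0,0,0,0,0]],
])

```text
time_s: 16.8
tool_pos: [0.6103, -0.0269, 0.1425]
tool_rot: [180.0, -0.0, 101.9]
force: [0.2, -0.3, -4.5]
grip_width: 0.0115
grasp_force: 40.0
```

Emit:
play_rows([
  [[0,0,0.001,0,0,0,0],[0,0,0.001,0,0,0,0],[0,0,0.001,0,0,0,0],[0,0,0.001,0,0,0,0],[0,0,0,0,0,0,0],[0,0,0,0,0,0,0]],
])

```text
time_s: 17.4
tool_pos: [0.6103, -0.0269, 0.1384]
tool_rot: [180.0, -0.0, 101.9]
force: [0.8, -0.1, -4.2]
grip_width: 0.0118
grasp_force: 40.0
```

Emit:
play_rows([
  [[0,0,0.001,0,0,0,0],[0,0,0,0,0,0,0],[0,0,0,0,0,0,0]],
])

```text
time_s: 17.7
tool_pos: [0.6103, -0.0269, 0.1375]
tool_rot: [180.0, -0.0, 101.9]
force: [-0.4, 0.1, -4.7]
grip_width: 0.0116
grasp_force: 40.0
```

Emit:
play_rows([
  [[0,0,0.001,0,0,0,0],[0,0,0,0,0,0,0],[0,0,0,0,0,0,0]],
])

```text
time_s: 18.0
tool_pos: [0.6104, -0.0269, 0.1365]
tool_rot: [180.0, -0.0, 101.9]
force: [-0.9, 0.7, -4.4]
grip_width: 0.0118
grasp_force: 40.0
```

Emit:
play_rows([
  [[0,0,0.001,0,0,0,0],[0,0,0,0,0,0,0],[0,0,0,0,0,0,0]],
])

```text
time_s: 18.3
tool_pos: [0.6104, -0.0269, 0.1364]
tool_rot: [180.0, -0.0, 101.9]
force: [-3.2, 0.0, 4.5]
grip_width: 0.0114
grasp_force: 40.0
```

Contact, with the bar taking about 9 N. Release.

Emit:
play_rows([
  [[0,0,0,0,0,0,0.014],[0,0,0,0,0,0,0.018],[0,0,0,0,0,0,0.025],[0,0,0,0,0,0,0.04],[0,0,0,0,0,0,0.04],[0,0,0,0,0,0,0.04],[0,0,0,0,0,0,0.04],[0,0,0,0,0,0,0.04],[0,0,0,0,0,0,0.04]],
])

```text
time_s: 19.2
tool_pos: [0.6103, -0.0269, 0.1355]
tool_rot: [180.0, -0.0, 101.9]
force: [0.2, 0.6, -0.5]
grip_width: 0.0403
grasp_force: 0.0
```

```bash
python3 - <<'E'
from h import *
to(None)
s=cam('scene');w=cam('wrist')
for n in('scene','wrist'):
  for q in silhouettes(n,'holder'): print(n,q['p'],q['extent'])
cv2.imwrite('pics/s4s.png',s['frame'][:,:,::-1]);cv2.imwrite('pics/s4w.png',w['frame'][:,:,::-1])
p=np.array([.6104,-.0269,.082]);y=np.radians(11.9);ex=np.array([np.cos(y),np.sin(y),0]);ey=np.array([-ex[1],ex[0],0])
for n,c in(('scene',s),('wrist',w)):
  P=np.array([p+ex*a/1e3+ey*b/1e3+[0,0,z/1e3] for a,b,z in((48,35,83),(48,-35,83),(-48,-35,83),(-48,35,83),(-24.5,35,0),(24.5,35,0),(-24.5,-35,0))])
  print(n,np.round(proj(c,P),1).tolist())
E
```

```text
t 19.2 pos [ 0.6103 -0.0269  0.1355] rot [180.    -0.   101.92] F [ 0.2  0.6 -0.5] grip 0.0403 0.0 q [-30.  17.  36.  94. -11.  72.  20.]
scene 0.71 [285.6, 147.2, 328.0, 194.8]
wrist 0.87 [225.6, 157.6, 411.1, 323.7]
scene [[287.8, 161.3], [304.7, 153.2], [328.9, 162.9], [312.2, 171.8], [306.8, 194.4], [294.9, 188.6], [322.8, 185.1]]
wrist [[408.7, 185.5], [398.8, 303.6], [231.9, 303.5], [221.6, 185.4], [283.4, 158.2], [348.7, 158.2], [285.8, 244.1]]
```

It hangs upright as predicted and is free of the fingers. I'll re-grip lightly and slide towards the disc (tool −x, about 100 mm).

Emit:
play_rows([
  [[0,0,0,0,0,0,0.02],[0,0,0,0,0,0,0.013],[0,0,0,0,0,0,0],[0,0,0,0,0,0,0],[0,0,0,0,0,0,0],[0,0,0,0,0,0,0]],
], force=15)

```text
time_s: 20.0
tool_pos: [0.6104, -0.0268, 0.1355]
tool_rot: [180.0, -0.0, 101.9]
force: [1.3, -0.6, -0.7]
grip_width: 0.0119
grasp_force: 15.0
```

Emit:
play_rows([
  [[-0.005,0,0,0,0,0,0],[-0.01,0,0,0,0,0,0],[-0.01,0,0,0,0,0,0],[-0.01,0,0,0,0,0,0],[-0.01,0,0,0,0,0,0],[-0.01,0,0,0,0,0,0],[-0.01,0,0,0,0,0,0],[-0.01,0,0,0,0,0,0],[-0.01,0,0,0,0,0,0],[-0.005,0,0,0,0,0,0],[0,0,0,0,0,0,0],[0,0,0,0,0,0,0]],
])

```text
time_s: 21.2
tool_pos: [0.629, -0.1173, 0.1355]
tool_rot: [180.0, 0.2, 101.8]
force: [0.6, -2.0, 1.0]
grip_width: 0.0122
grasp_force: 15.0
```

```bash
python3 - <<'E'
from h import *
a=np.radians(101.87);to(np.r_[.6098-.1*np.cos(a),-.0275-.1*np.sin(a),.1355],101.87)
E
```

```text
t 21.2 pos [ 0.629  -0.1173  0.1355] rot [1.7999e+02 1.7000e-01 1.0184e+02] F [ 0.6 -2.   1. ] grip 0.0122 15.0 q [-21.  21.  38.  90. -13.  73.  30.]
shift tool axes [-0.0082 -0.0003  0.0001]
rotvec [ 0.0001  0.003  -0.0006]
```

Emit:
play_rows([
  [[-0.002,0,0,0,0,0,0],[-0.002,0,0,0,0,0,0],[-0.001,0,0,0,0,0,0],[0,0,0,0,0,0,0],[0,0,0,0,0,0,0]],
])

```text
time_s: 21.7
tool_pos: [0.63, -0.1189, 0.1355]
tool_rot: [180.0, -0.1, 102.0]
force: [-1.9, 4.1, 2.4]
grip_width: 0.0118
grasp_force: 15.0
```

Emit:
play_rows([
  [[-0.001,0,0,0,0,0,0],[-0.001,0,0,0,0,0,0],[0,0,0,0,0,0,0]],
])

```text
time_s: 22.0
tool_pos: [0.6308, -0.1219, 0.1355]
tool_rot: [179.9, 0.0, 101.9]
force: [-0.1, 2.9, 1.4]
grip_width: 0.012
grasp_force: 15.0
```

Emit:
play_rows([
  [[-0.001,0,0,0,0,0,0],[0,0,0,0,0,0,0]],
])

```text
time_s: 22.2
tool_pos: [0.6308, -0.123, 0.1355]
tool_rot: [180.0, 0.0, 101.9]
force: [0.7, 3.1, 2.1]
grip_width: 0.012
grasp_force: 15.0
```

Emit:
play_rows([
  [[-0.001,0,0,0,0,0,0],[0,0,0,0,0,0,0]],
])

```text
time_s: 22.4
tool_pos: [0.6308, -0.1231, 0.1355]
tool_rot: [180.0, -0.1, 101.9]
force: [-0.7, 4.0, 2.5]
grip_width: 0.0122
grasp_force: 15.0
```

Emit:
play_rows([
  [[-0.001,0,0,0,0,0,0],[0,0,0,0,0,0,0]],
])

```text
time_s: 22.6
tool_pos: [0.6309, -0.1231, 0.1355]
tool_rot: [-180.0, -0.1, 102.0]
force: [-2.0, 6.2, 3.1]
grip_width: 0.0117
grasp_force: 15.0
```

Emit:
play_rows([
  [[-0.001,0,0,0,0,0,0],[0,0,0,0,0,0,0]],
])

```text
time_s: 22.8
tool_pos: [0.6309, -0.1231, 0.1355]
tool_rot: [-180.0, -0.2, 102.0]
force: [-2.0, 8.6, 4.9]
grip_width: 0.0117
grasp_force: 15.0
```

Emit:
play_rows([
  [[-0.001,0,0,0,0,0,0],[0,0,0,0,0,0,0]],
])

```text
time_s: 23.0
tool_pos: [0.6309, -0.123, 0.1355]
tool_rot: [-180.0, -0.3, 102.0]
force: [-1.4, 9.5, 4.5]
grip_width: 0.012
grasp_force: 15.0
```

The force rises with no further motion after 98 mm of travel, so it is against the disc. Release and rise.

Emit:
play_rows([
  [[0,0,0,0,0,0,0.02],[0,0,0,0,0,0,0.035],[0,0,0,0,0,0,0.05],[0,0,0,0,0,0,0.05],[0,0,-0.01,0,0,0,0.05],[0,0,-0.02,0,0,0,0.06],[0,0,-0.03,0,0,0,0.06],[0,0,-0.03,0,0,0,0.06],[0,0,-0.03,0,0,0,0.06],[0,0,-0.02,0,0,0,0.06],[0,0,0,0,0,0,0.06],[0,0,0,0,0,0,0.06]],
])

```text
time_s: 24.2
tool_pos: [0.6314, -0.127, 0.2758]
tool_rot: [180.0, 0.0, 101.9]
force: [0.7, 0.2, -0.4]
grip_width: 0.06
grasp_force: 0.0
```

```bash
python3 - <<'E'
from h import *
to([.425,.1693,.20],191.87)
s=cam('scene');t=cam('top');w=cam('wrist')
cv2.imwrite('pics/s5w.png',w['frame'][:,:,::-1]);cv2.imwrite('pics/s5t.png',t['frame'][:,:,::-1]);cv2.imwrite('pics/s5s.png',s['frame'][:,:,::-1])
for n in('scene','top','wrist'):
  for nm in('holder','thermometer'):
    for q in silhouettes(n,nm): print(n,nm,round(q['p'],2),q['extent'])
p=np.array([.6309,-.123,.082]);y=np.radians(11.9);ex=np.array([np.cos(y),np.sin(y),0]);ey=np.array([-ex[1],ex[0],0])
for n,c in(('scene',s),('wrist',w)):
  P=np.array([p+ex*a/1e3+ey*b/1e3+[0,0,z/1e3] for a,b,z in((48,35,83),(48,-35,83),(-48,-35,83),(-48,35,83),(-24.5,35,0),(24.5,35,0),(-24.5,-35,0),(34,0,83),(-34,0,83))])
  print(n,np.round(proj(c,P),1).tolist())
  # dark/non-white blobs near predicted holes
c=w; f=cv2.cvtColor(c['frame'],cv2.COLOR_RGB2GRAY); 
for a in(34,-34):
  u,v=proj(c,p+ex*a/1e3+[0,0,.083])[0].round().astype(int); print(u,v); print(f[v-9:v+10:1,u-12:u+13:1])
E
```

```text
t 24.2 pos [ 0.6314 -0.127   0.2758] rot [1.7996e+02 2.0000e-02 1.0190e+02] F [ 0.7  0.2 -0.4] grip 0.06 0.0 q [-21.  19.  39.  77. -12.  88.  29.]
shift tool axes [ 0.3325 -0.1409  0.0755]
rotvec [ 3.0000e-04  9.0000e-04 -1.5703e+00]
scene holder 0.83 [311.6, 137.9, 349.4, 183.0]
scene thermometer 0.94 [276.3, 253.3, 295.9, 303.0]
scene thermometer 0.57 [244.7, 282.3, 268.7, 332.6]
top thermometer 0.75 [235.9, 248.0, 257.0, 264.9]
top thermometer 0.65 [205.6, 267.4, 224.2, 284.0]
wrist holder 0.94 [267.6, 133.8, 374.9, 216.5]
scene [[311.1, 150.1], [326.1, 143.0], [350.0, 151.6], [335.2, 159.5], [328.9, 181.5], [317.1, 176.3], [343.2, 173.2], [322.1, 147.7], [339.1, 154.1]]
wrist [[370.3, 144.3], [367.2, 217.1], [267.8, 216.9], [264.7, 144.2], [296.4, 135.0], [339.1, 135.1], [297.4, 193.8], [353.8, 181.8], [281.2, 181.7]]
354 182
[[232 232 232 232 232 232 233 232 233 233 233 233 233 233 233 233 232 232
  233 233 233 233 233 232 232]
 [232 232 232 232 232 232 232 232 233 233 232 231 231 230 230 230 231 232
  233 233 233 233 232 233 233]
 [232 232 232 232 232 232 232 233 232 232 229 2
[... 3042 characters left out ...]
24 204 163 129 117 113 108 102 104 115
  147 185 212 226 229 229 229]
 [228 233 233 233 233 234 233 233 230 218 191 167 146 128 124 125 138 157
  182 207 223 229 229 230 229]
 [229 234 234 233 234 234 234 233 231 225 214 200 185 171 167 169 180 195
  207 221 226 228 228 227 227]
 [228 234 233 232 233 232 233 232 231 227 224 219 212 205 204 205 209 216
  221 225 227 226 226 226 226]
 [224 232 233 233 233 233 233 233 232 230 228 225 223 221 221 221 222 225
  225 225 226 225 226 226 226]
 [223 232 233 233 232 232 232 232 232 232 230 227 225 226 226 225 226 225
  225 226 225 226 226 226 226]
 [224 232 233 232 232 233 233 233 233 230 227 225 225 225 225 225 225 225
  225 227 226 226 226 227 227]]
```

The holes show in the wrist view at about (282.8,181.4) and (355.5,181.7). Their spacing is as predicted, so the plate is level and at z=0.165. I'll turn the tool 90° so the fingers close along the bar, then measure hole_a in that pose.

Emit:
play_rows([
  [[0,0,0,0,0,0.131,0.06],[0,0,0,0,0,0.131,0.06],[0,0,0,0,0,0.131,0.06],[0,0,0,0,0,0.131,0.06],[0,0,0,0,0,0.131,0.06],[0,0,0,0,0,0.131,0.06],[0,0,0,0,0,0.131,0.06],[0,0,0,0,0,0.131,0.06],[0,0,0,0,0,0.131,0.06],[0,0,0,0,0,0.131,0.06],[0,0,0,0,0,0.131,0.06],[0,0,0,0,0,0.131,0.06]],
])

```text
time_s: 25.85
tool_pos: [0.6313, -0.1266, 0.2754]
tool_rot: [-180.0, -0.0, 11.5]
force: [0.0, -1.1, -0.6]
grip_width: 0.0601
grasp_force: 0.0
```

Emit:
play_rows([
  [[-0.017,-0.002,0,0,0,0,0.06],[-0.017,-0.002,0,0,0,0,0.06],[0,0,0,0,0,0,0.06],[0,0,0,0,0,0,0.06],[0,0,0,0,0,0,0.06]],
])

```text
time_s: 26.35
tool_pos: [0.598, -0.1292, 0.2755]
tool_rot: [180.0, -0.0, 11.9]
force: [-0.3, 0.5, 0.2]
grip_width: 0.0598
grasp_force: 0.0
```

```bash
cat >> h.py <<'E'
def blob(c,X,r=14,dark=True,thr=175):
    "centroid of dark blob near projected world point -> back-projected to X's height"
    f=cv2.cvtColor(c['frame'],cv2.COLOR_RGB2GRAY); u,v=proj(c,X)[0].round().astype(int)
    g=f[v-r:v+r+1,u-r:u+r+1]; m=((g<thr) if dark else (g>thr)).astype(np.uint8)
    n,l,st,ce=cv2.connectedComponentsWithStats(m); k=min(range(1,n),key=lambda i:np.hypot(*(ce[i]-r))+(0 if st[i][4]>20 else 99))
    uv=ce[k]+[u-r,v-r]; return uv,st[k],atz(c,uv,X[2])
E
python3 - <<'E'
from h import *
to([.425,.1693,.20],11.87)
w=cam('wrist'); cv2.imwrite('pics/s6w.png',w['frame'][:,:,::-1])
p=np.array([.6309,-.123,.165]);y=np.radians(11.9);ex=np.array([np.cos(y),np.sin(y),0])
o=get_obs();from scipy.spatial.transform import Rotation as Ro
R=Ro.from_euler('xyz',o['tool_rot'],degrees=True)
for a in(-34,34):
    X=p+ex*a/1e3; uv,st,Y=blob(w,X); print(a,uv,st,'pred',X,'meas',Y,'tool frame',R.inv().apply(Y-o['tool_pos']),'tool pred',R.inv().apply(X-o['tool_pos']))
E
```

```text
t 26.35 pos [ 0.598  -0.1292  0.2755] rot [ 1.80e+02 -3.00e-02  1.19e+01] F [-0.3  0.5  0.2] grip 0.0598 0.0 q [-34.  17.  56.  83. -14.  88. -57.]
shift tool axes [-0.1078 -0.3277  0.0754]
rotvec [ 0.     -0.0006  0.0006]
-34 [320.         184.33333333] [10  6 11 11 99] pred [ 0.59763069 -0.13001094  0.165     ] meas [ 0.60002134 -0.12998991  0.165     ] tool frame [0.00185447 0.00109349 0.11031556] tool pred [-0.00048917  0.00062127  0.11031516]
34 [319.93617021 110.42553191] [ 9  7 11 10 94] pred [ 0.66416931 -0.11598906  0.165     ] meas [ 0.66623142 -0.1158317   0.165     ] tool frame [0.0695611  0.00088775 0.11032287] tool pred [0.06751083 0.00061665 0.11032257]
```

Emit:
play_rows([
  [[-0.01,-0.03,0,0,0,0,0.06],[-0.01,-0.03,0,0,0,0,0.06],[-0.011,-0.033,0,0,0,0,0.06],[-0.011,-0.033,0,0,0,0,0.06],[-0.011,-0.033,0,0,0,0,0.06],[-0.011,-0.034,0,0,0,0,0.06],[-0.011,-0.034,0.01,0,0,0,0.06],[-0.011,-0.034,0.02,0,0,0,0.06],[-0.011,-0.034,0.02,0,0,0,0.06],[-0.011,-0.033,0.013,0,0,0,0.06],[0,0,0,0,0,0,0.06],[0,0,0,0,0,0,0.06]],
])

```text
time_s: 27.6
tool_pos: [0.4243, 0.1693, 0.2124]
tool_rot: [179.9, 0.0, 11.9]
force: [0.7, -0.3, -0.1]
grip_width: 0.06
grasp_force: 0.0
```

```bash
python3 - <<'E'
from h import *
to([.425,.1693,.043],11.87)
w=cam('wrist'); cv2.imwrite('pics/s7w.png',w['frame'][:,:,::-1]); cv2.imwrite('pics/s7.png',w['frame'][90:330,160:480,::-1])
o=get_obs();from scipy.spatial.transform import Rotation as Ro
R=Ro.from_euler('xyz',o['tool_rot'],degrees=True)
print('pred head px',proj(w,[.425,.1693,.102]))
for q in silhouettes('wrist','thermometer'):
    m=q['pixels']; print(q['p'],q['extent'],m.sum())
    e=q['extent']; uv=((e[0]+e[2])/2,(e[1]+e[3])/2); Y=atz(w,uv,.102); print(Y,R.inv().apply(Y-o['tool_pos']))
g=cv2.cvtColor(w['frame'],cv2.COLOR_RGB2GRAY)
c=cv2.HoughCircles(g,cv2.HOUGH_GRADIENT,1,30,param1=80,param2=18,minRadius=12,maxRadius=32)
for u,v,r in (c[0][:8] if c is not None else []): Y=atz(w,(u,v),.102);print('circ',u,v,r,Y,R.inv().apply(Y-o['tool_pos']))
E
```

```text
t 27.6 pos [0.4243 0.1693 0.2124] rot [179.93   0.    11.93] F [ 0.7 -0.3 -0.1] grip 0.06 0.0 q [ -64.   -9.   36.  108.    5.   79. -108.]
shift tool axes [ 0.0007 -0.      0.1694]
rotvec [0.0011 0.0001 0.0011]
pred head px [[318.78144969 185.44319348]]
0.93 [298.1, 161.9, 336.5, 198.8] 1184
[0.42952939 0.17168297 0.102     ] [ 0.00491692 -0.00226426  0.11083767]
0.87 [222.9, 221.8, 272.5, 269.8] 377
[0.34960843 0.22577698 0.102     ] [-0.06224436 -0.07156703  0.11073712]
0.41 [187.6, 237.1, 193.8, 242.4] 36
[0.34385176 0.28290768 0.102     ] [-0.0561892  -0.12866685  0.11070152]
circ 460.5 189.5 31.4 [0.44936165 0.03573632 0.102     ] [-0.00348772  0.13486402  0.11092789]
circ 414.5 236.5 25.8 [0.39367989 0.06555658 0.102     ] [-0.05188954  0.09428119  0.11086202]
circ 175.5 151.5 17.9 [0.42935241 0.30607757 0.102     ] [ 0.03224338 -0.13385149  0.11076592]
circ 585.5 57.5 31.4 [ 0.59176923 -0.04096251  0.102     ] [0.12021267 0.23907925 0.11109657]
circ 373.5 197.5 31.4 [0.42424313 0.11580556 0.102     ] [-0.01169108  0.05134921  0.11086269]
circ 229.5 139.5 25.7 [0.4504447  0.25792909 0.102     ] [ 0.04303728 -0.08240588  0.1108105 ]
circ 317.5 182.5 18.3 [0.42753922 0.17107038 0.102     ] [ 0.00284351 -0.00207185  0.11083621]
circ 288.5 166.5 29.2 [0.43690775 0.20054272 0.102     ] [ 0.01804441 -0.02900363  0.11082892]
```

View pics/s7.png

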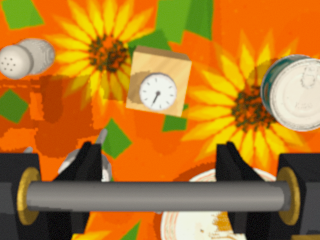

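The view shows the small thermometer in the block at wrist (318,181), between the fingers' lines. I'll refine its centre.

```bash
python3 - <<'E'
from h import *
import cell
o=get_obs();from scipy.spatial.transform import Rotation as Ro
R=Ro.from_euler('xyz',o['tool_rot'],degrees=True)
w=cam('wrist'); f=w['frame'].astype(int); s=np.zeros(f.shape[:2],np.uint8); s[155:212,292:345]=1
for thr in(170,190,210):
    m=((f.min(2)>thr)&(s>0)).astype(np.uint8); cs,_=cv2.findContours(m,0,cv2.CHAIN_APPROX_NONE); k=max(cs,key=cv2.contourArea); k=cv2.convexHull(k)
    (u,v),ax,an=cv2.fitEllipse(k); print(thr,u,v,ax,R.inv().apply(atz(w,(u,v),.102)-o['tool_pos']))
th=np.linspace(0,2*np.pi,9)[:-1]
q=proj(w,[[.4275+.018*np.cos(t),.171+.018*np.sin(t),.102] for t in th]); print(np.round([np.ptp(q[:,0]),np.ptp(q[:,1])],1))
E
```

```text
170 316.48260498046875 183.03887939453125 (35.98799133300781, 36.710079193115234) [ 0.00281749 -0.00212306  0.11106773]
190 316.5437316894531 182.96340942382812 (34.75680160522461, 35.78120040893555) [ 0.00289066 -0.00206545  0.11106783]
210 316.5386047363281 183.20858764648438 (33.227725982666016, 34.6489143371582) [ 0.00265304 -0.00207042  0.11106755]
[37.4 36.3]
```

Emit:
play_rows([
  [[0.001,-0.001,0.01,0,0,0,0.06],[0.001,-0.001,0.02,0,0,0,0.06],[0.001,0,0.03,0,0,0,0.06],[0,0,0.03,0,0,0,0.06],[0,0,0.025,0,0,0,0.06],[0,0,0.02,0,0,0,0.06],[0,0,0.015,0,0,0,0.06],[0,0,0.01,0,0,0,0.06],[0,0,0.005,0,0,0,0.06],[0,0,0.004,0,0,0,0.06],[0,0,0,0,0,0,0.06],[0,0,0,0,0,0,0.06]],
])

```text
time_s: 28.95
tool_pos: [0.4272, 0.1719, 0.044]
tool_rot: [-180.0, -0.1, 11.8]
force: [0.3, -0.0, -0.1]
grip_width: 0.0599
grasp_force: 0.0
```

Emit:
play_rows([
  [[0,0,0,0,0,0,0.045],[0,0,0,0,0,0,0.04],[0,0,0,0,0,0,0.03],[0,0,0,0,0,0,0.02],[0,0,0,0,0,0,0.02],[0,0,0,0,0,0,0.02],[0,0,0,0,0,0,0.02]],
], force=12)

```text
time_s: 29.65
tool_pos: [0.4269, 0.1717, 0.0436]
tool_rot: [-180.0, -0.0, 11.8]
force: [-0.2, 0.6, 1.7]
grip_width: 0.0357
grasp_force: 12.0
```

Holding the head at 35.7 mm. Lift and carry.

Emit:
play_rows([
  [[0,0,-0.005,0,0,0,0.02],[0,0,-0.01,0,0,0,0.02],[0,0,-0.02,0,0,0,0.02],[0,0,-0.025,0,0,0,0.02],[0,0,-0.025,0,0,0,0.02],[0,0,-0.025,0,0,0,0.02],[0,0,-0.025,0,0,0,0.02],[0,0,-0.025,0,0,0,0.02],[0,0,-0.025,0,0,0,0.02],[0,0,-0.015,0,0,0,0.02],[0,0,-0.01,0,0,0,0.02],[0,0,0,0,0,0,0.02]],
], force=15)

```text
time_s: 30.85
tool_pos: [0.4275, 0.1719, 0.255]
tool_rot: [-179.9, -0.1, 11.8]
force: [-0.6, 0.6, 0.2]
grip_width: 0.0354
grasp_force: 15.0
```

Emit:
play_rows([
  [[0.005,0.015,0,0,0,0,0.02],[0.01,0.03,0,0,0,0,0.02],[0.01,0.033,0,0,0,0,0.02],[0.011,0.033,0,0,0,0,0.02],[0.011,0.033,0,0,0,0,0.02],[0.011,0.033,0,0,0,0,0.02],[0.011,0.033,0,0,0,0,0.02],[0.011,0.033,0,0,0,0,0.02],[0.011,0.033,0,0,0,0,0.02],[0.01,0.03,0,0,0,0,0.02],[0.005,0.015,0,0,0,0,0.02],[0,0,0,0,0,0,0.02]],
])

```text
time_s: 32.05
tool_pos: [0.5958, -0.124, 0.2521]
tool_rot: [179.9, 0.2, 11.6]
force: [0.5, -0.3, 0.5]
grip_width: 0.0355
grasp_force: 15.0
```

```bash
python3 - <<'E'
from h import *
to([.600,-.130,.235],11.87)
w=cam('wrist'); cv2.imwrite('pics/s8w.png',w['frame'][:,:,::-1]); s=cam('scene'); cv2.imwrite('pics/s8s.png',s['frame'][:,:,::-1])
for n in('wrist','scene'):
  for q in silhouettes(n,'thermometer')[:3]: print(n,q['p'],q['extent'])
E
```

```text
t 32.05 pos [ 0.5958 -0.124   0.2521] rot [1.7987e+02 1.7000e-01 1.1560e+01] F [ 0.5 -0.3  0.5] grip 0.0355 15.0 q [-38.  18.  59.  85. -15.  85. -57.]
shift tool axes [0.003  0.0067 0.0171]
rotvec [ 0.0023  0.003  -0.0055]
wrist 0.8 [279.9, 208.0, 358.9, 307.8]
wrist 0.54 [281.3, 93.3, 368.7, 204.2]
scene 0.97 [274.3, 251.9, 296.2, 303.0]
scene 0.71 [339.0, 105.5, 344.1, 136.6]
scene 0.57 [242.5, 282.2, 271.6, 336.2]
```

Emit:
play_rows([
  [[0.002,0.004,0,0,0,0,0.02],[0.001,0.003,0.005,0,0,0,0.02],[0,0,0,0,0,0,0.02],[0,0,0,0,0,0,0.02],[0,0,0,0,0,0,0.02]],
])

```text
time_s: 32.75
tool_pos: [0.6007, -0.1269, 0.2485]
tool_rot: [-180.0, -0.0, 11.9]
force: [0.5, 0.5, -1.0]
grip_width: 0.0357
grasp_force: 15.0
```

```bash
python3 - <<'E'
from h import *
to([.600,-.130,.235],11.87)
o=get_obs();p=np.array(o['tool_pos']); q0=np.array([p[0],p[1],p[2]+.0224])
s=cam('scene')
print('pred tip',proj(s,q0-[0,0,.06]),'neck',proj(s,q0),'hole_a',proj(s,[.6,-.13,.165]))
for q in silhouettes('scene','thermometer'):
    e=q['extent']
    if e[3]<200:
        m=q['pixels']
        for v in range(int(e[1]),int(e[3])+2):
            u=np.where(m[v])[0]
            if len(u): print(v,u.min(),u.max(),end='; ')
f=cv2.cvtColor(s['frame'],cv2.COLOR_RGB2GRAY)
u,v=proj(s,q0-[0,0,.06])[0].round().astype(int); print(u,v); print(f[v-12:v+26,u-10:u+11])
E
```

```text
t 32.75 pos [ 0.6007 -0.1269  0.2485] rot [-1.7999e+02 -1.0000e-02  1.1860e+01] F [ 0.5  0.5 -1. ] grip 0.0357 15.0 q [-37.  19.  59.  85. -16.  85. -56.]
shift tool axes [-0.0014  0.0029  0.0135]
rotvec [-0.0002 -0.0001 -0.0003]
pred tip [[337.9388868  139.83091989]] neck [[338.3300847  120.29879685]] hole_a [[338.62091126 153.83622526]]
108 338 345; 109 338 345; 110 338 345; 111 338 345; 112 338 345; 113 338 345; 114 338 345; 115 338 344; 116 338 342; 117 338 341; 118 338 341; 119 337 341; 120 337 341; 121 337 341; 122 338 341; 123 338 340; 124 338 340; 125 338 340; 126 338 340; 127 338 340; 128 338 340; 129 338 340; 130 338 340; 131 338 340; 132 338 340; 133 338 339; 134 338 339; 135 338 339; 136 338 339; 137 338 339; 138 338 339; 143 339 340; 144 338 342; 145 337 344; 146 337 345; 147 338 345; 148 339 345; 149 340 345; 150 343 345; 338 140
[[131 132 132 131 130 131 132 131 133 118  64 106  73 132 134 131 130 130
  131 132 131]
 [132 132 130 131 132 132 132 132 133 117  65 106  72 133 135 132 132 131
  130 132 133]
 [130 131 131 131 133 131 131 132 132 118  63 103  71 132 135 133 
[... 2438 characters left out ...]
5 131 138 141 144 142 140 144 140 128 120 114 110 105  95  98
  113 104 132]
 [108 112 111 113 122 130 137 139 138 126 121 113 115 111  89  89  92 111
  108  86 131]
 [105 107 108 109 110 112 114 121 127 118 118 118 120 114  86  91 113 121
  110  83 132]
 [102 100 102 105 108 110 109 114 119 119 120 122 122 125 123 101 115 122
  109  84 133]
 [108 101 102 103 101 104 107 115 121 122 122 123 124 127 127 100 115 122
  108  83 133]
 [119 102 102 102 103 108 111 121 124 124 124 124 125 126 126 100 115 123
  107  82 133]
 [120 101 102 108 112 122 122 124 125 125 125 123 124 126 126 100 115 121
  108  83 133]
 [119 108 110 120 121 124 125 125 126 125 123 124 123 126 126 102 115 122
  106  74 133]]
```

The scene view agrees: stem at u≈338 with its tip at v≈140, exactly as predicted, and hole_a at about (339,154). Align and lower.

Emit:
play_rows([
  [[-0.002,0.003,0,0,0,0,0.02],[0,0,0.01,0,0,0,0.02],[0,0,0.01,0,0,0,0.02],[0,0,0.01,0,0,0,0.02],[0,0,0.008,0,0,0,0.02],[0,0,0,0,0,0,0.02],[0,0,0,0,0,0,0.02],[0,0,0,0,0,0,0.02]],
])

```text
time_s: 33.65
tool_pos: [0.5997, -0.1305, 0.2109]
tool_rot: [180.0, -0.0, 11.8]
force: [-0.6, 0.0, -0.3]
grip_width: 0.0355
grasp_force: 15.0
```

```bash
python3 - <<'E'
from h import *
to([.5995,-.130,.1426],11.87)
o=get_obs();p=np.array(o['tool_pos'])
s=cam('scene'); print('tip',proj(s,p+[0,0,.0224-.06]),'hole',proj(s,[.5995,-.13,.165]))
f=cv2.cvtColor(s['frame'],cv2.COLOR_RGB2GRAY); print(f[142:160,328:350])
E
```

```text
t 33.65 pos [ 0.5997 -0.1305  0.2109] rot [ 1.7998e+02 -4.0000e-02  1.1850e+01] F [-0.6  0.  -0.3] grip 0.0355 15.0 q [-36.  20.  59.  88. -17.  81. -55.]
shift tool axes [-0.0002 -0.0005  0.0683]
rotvec [ 0.0003 -0.0007 -0.0004]
tip [[338.85978225 151.31645202]] hole [[338.72545313 153.8951466 ]]
[[104  89  71  56  54  53  46  51  82 133 118  93 124 133 131 131 131 131
  132 131 131 131]
 [ 60  57  55  55  57  56  51  59  85 129 121 120 131 148 132 128 129 129
  130 130 132 132]
 [ 55  56  57  58  60  57  55  74  84 126 142 120 142 183 163 135 126 125
  137 130 129 131]
 [ 58  58  59  60  59  58  67  97  82  95  99  99 136 189 213 173 154 157
  183 154 131 130]
 [ 60  62  64  60  59  59  61  78  77  93  92  95 120 141 199 205 207 214
  226 194 146 129]
 [ 64  75  77  61  58  55  46  49  76 115 108  96 113  96 132 179 193 189
  189 176 161 132]
 [ 70  93  88  60  57  55  43  52 117 192 174 104 112  95  99 133 173 169
  161 150 142 131]
 [ 64  77  74  60  55  53  46  87 186 246 230 122 123 153 165 167 181 165
  147 121 116 127]
 [ 58  59  57  56  59  62  76 131 225 229 213 129 139 212
[... 173 characters left out ...]
3 189 186 218 219 217 223 237
  240 243 238 178]
 [ 89  97 124 178 221 188 127 116 114 131 191 202 205 217 219 218 230 238
  240 232 216 158]
 [175 162 166 193 187 123 106 109 109 115 135 144 153 187 199 208 241 231
  212 165 122  98]
 [247 228 186 132 122 107 109 112 109 114 124 128 124 127 139 151 210 166
  124 115 110  96]
 [229 213 152 140 138 124 124 121 113 123 125 132 142 137 132 116 125 116
  110 116 131 130]
 [138 142 139 143 145 146 145 142 130 143 143 139 136 127 122 118 112 107
  110 115 134 134]
 [110 117 125 132 139 145 148 147 145 141 140 126 118 119 115 109  97  99
  113 105 133 134]
 [110 111 113 114 122 131 138 140 140 129 126 117 119 113  90  90  94 112
  110  87 133 135]]
```

The tip shows at (339.5,151.5), right above the hole at (339.2,154.5) for 8 mm of height. Insert.

Emit:
play_rows([
  [[0,0,0.004,0,0,0,0.02],[0,0,0.004,0,0,0,0.02],[0,0,0.004,0,0,0,0.02],[0,0,0.002,0,0,0,0.02],[0,0,0,0,0,0,0.02],[0,0,0,0,0,0,0.02]],
])

```text
time_s: 34.3
tool_pos: [0.5994, -0.1303, 0.1965]
tool_rot: [-180.0, -0.0, 11.8]
force: [-0.0, 1.5, -0.2]
grip_width: 0.0357
grasp_force: 15.0
```

Emit:
play_rows([
  [[0,0,0.004,0,0,0,0.02],[0,0,0.004,0,0,0,0.02],[0,0,0,0,0,0,0.02],[0,0,0,0,0,0,0.02]],
])

```text
time_s: 34.7
tool_pos: [0.5993, -0.1303, 0.1883]
tool_rot: [-180.0, 0.0, 11.8]
force: [-0.1, 0.2, -1.0]
grip_width: 0.0355
grasp_force: 15.0
```

The stem is 14 mm in with no force. Continue down.

Emit:
play_rows([
  [[0,0,0.005,0,0,0,0.02],[0,0,0.007,0,0,0,0.02],[0,0,0.008,0,0,0,0.02],[0,0,0.008,0,0,0,0.02],[0,0,0.006,0,0,0,0.02],[0,0,0.005,0,0,0,0.02],[0,0,0.003,0,0,0,0.02],[0,0,0,0,0,0,0.02],[0,0,0,0,0,0,0.02]],
])

```text
time_s: 35.6
tool_pos: [0.5996, -0.1304, 0.1467]
tool_rot: [180.0, -0.0, 11.8]
force: [-0.4, 0.8, 0.5]
grip_width: 0.036
grasp_force: 15.0
```

Emit:
play_rows([
  [[0,0,0.001,0,0,0,0.02],[0,0,0.001,0,0,0,0.02],[0,0,0,0,0,0,0.02],[0,0,0,0,0,0,0.02]],
])

```text
time_s: 36.0
tool_pos: [0.5995, -0.1303, 0.1445]
tool_rot: [-180.0, -0.0, 11.9]
force: [0.4, 0.2, 0.8]
grip_width: 0.0356
grasp_force: 15.0
```

Emit:
play_rows([
  [[0,0,0.001,0,0,0,0.02],[0,0,0,0,0,0,0.02],[0,0,0,0,0,0,0.02]],
])

```text
time_s: 36.3
tool_pos: [0.5994, -0.1303, 0.1434]
tool_rot: [-180.0, -0.0, 11.8]
force: [0.4, -1.0, -0.8]
grip_width: 0.0355
grasp_force: 15.0
```

Emit:
play_rows([
  [[0,0,0.001,0,0,0,0.02],[0,0,0,0,0,0,0.02],[0,0,0,0,0,0,0.02]],
])

```text
time_s: 36.6
tool_pos: [0.5994, -0.1303, 0.1424]
tool_rot: [-180.0, -0.0, 11.8]
force: [0.4, -0.6, -0.3]
grip_width: 0.0354
grasp_force: 15.0
```

Emit:
play_rows([
  [[0,0,0.001,0,0,0,0.02],[0,0,0,0,0,0,0.02],[0,0,0,0,0,0,0.02]],
])

```text
time_s: 36.9
tool_pos: [0.5994, -0.1304, 0.1414]
tool_rot: [180.0, -0.0, 11.8]
force: [0.5, -0.4, -0.2]
grip_width: 0.0353
grasp_force: 15.0
```

Emit:
play_rows([
  [[0,0,0,0,0,0,0.038],[0,0,0,0,0,0,0.042],[0,0,0,0,0,0,0.05],[0,0,0,0,0,0,0.055],[0,0,0,0,0,0,0.055],[0,0,0,0,0,0,0.055]],
])

```text
time_s: 37.5
tool_pos: [0.5994, -0.1304, 0.1415]
tool_rot: [-180.0, -0.0, 11.8]
force: [-0.1, -0.1, 0.6]
grip_width: 0.0541
grasp_force: 0.0
```

Emit:
play_rows([
  [[0,0,-0.005,0,0,0,0.055],[0,0,-0.01,0,0,0,0.055],[0,0,-0.02,0,0,0,0.055],[0,0,-0.02,0,0,0,0.055],[0,0,-0.02,0,0,0,0.055],[0,0,-0.03,0,0,0,0.055],[0,0,-0.02,0,0,0,0.055],[0,0,0,0,0,0,0.055],[0,0,0,0,0,0,0.055]],
])

```text
time_s: 38.4
tool_pos: [0.5995, -0.1305, 0.2669]
tool_rot: [180.0, -0.1, 11.8]
force: [0.2, -0.3, 0.1]
grip_width: 0.055
grasp_force: 0.0
```

```bash
python3 - <<'E'
from h import *
to(None)
w=cam('wrist');s=cam('scene')
ex=np.array([np.cos(np.radians(11.87)),np.sin(np.radians(11.87)),0]);ey=np.array([-ex[1],ex[0],0])
H=np.array([.5995,-.130,.165]);C=H+.034*ex
print('wrist head pred',proj(w,H+[0,0,.036]),'hole_b',blob(w,H+.068*ex))
for q in silhouettes('wrist','thermometer'): print('w',round(q['p'],2),q['extent'])
print('scene pred head top',proj(s,H+[0,0,.036]),'neck',proj(s,H),'tip',proj(s,H-[0,0,.06]))
for nm in('thermometer','holder','stop_disc'):
  for q in silhouettes('scene',nm)[:4]: print('s',nm,round(q['p'],2),q['extent'])
print('plate corners',np.round(proj(s,[C+a*.048*ex+b*.035*ey for a,b in((1,1),(1,-1),(-1,-1),(-1,1))]),1).tolist())
print('wrist corners',np.round(proj(w,[C+a*.048*ex+b*.035*ey for a,b in((1,1),(1,-1),(-1,-1),(-1,1))]),1).tolist(), [ (round(q['p'],2),q['extent']) for q in silhouettes('wrist','holder')])
print('disc face px wrist',np.round(proj(w,[[.6098+.1*0+ -(.135)*ey[0]+0, -.0275-.135*ey[1],.178]]),1))
cv2.imwrite('pics/s9w.png',w['frame'][:,:,::-1])
E
```

```text
t 38.4 pos [ 0.5995 -0.1305  0.2669] rot [ 1.800e+02 -6.000e-02  1.184e+01] F [ 0.2 -0.3  0.1] grip 0.055 0.0 q [-36.  19.  59.  83. -16.  87. -56.]
wrist head pred [[318.17150925 199.69809238]] hole_b (array([317.98780488, 111.82926829]), array([ 9, 10, 11,  9, 82], dtype=int32), array([ 0.66652837, -0.11571272,  0.165     ]))
w 0.9 [297.5, 176.7, 340.0, 221.3]
w 0.6 [278.2, 98.4, 359.4, 199.9]
scene pred head top [[338.96975472 142.81984327]] neck [[338.72545313 153.8951466 ]] tip [[338.33207342 171.52594597]]
s thermometer 0.78 [277.0, 250.6, 295.5, 304.2]
s thermometer 0.6 [243.0, 284.1, 269.2, 334.6]
s thermometer 0.46 [336.1, 141.4, 342.5, 155.3]
s thermometer 0.15 [314.3, 139.8, 348.3, 182.5]
s holder 0.86 [312.4, 138.7, 348.4, 180.5]
plate corners [[310.7, 149.9], [325.8, 142.8], [349.6, 151.4], [334.8, 159.3]]
wrist corners [[277.3, 95.8], [359.1, 95.9], [355.8, 203.1], [280.6, 203.0]] [(0.58, [277.9, 96.3, 358.6, 200.7]), (0.42, [297.4, 178.5, 340.0, 217.7])]
disc face px wrist [[361.2 157.1]]
```

The thermometer head is at wrist (318.7,199) against a predicted (318.2,199.7). Hole_b hasn't moved, so the holder is still level and against the disc, and the arm is clear. Hand in.

```bash
python3 -c "
from h import *
print(sign_off())"
```

```text
the job is handed in; nothing more can be done
None
```

I handed the job in at about 38 s of the 67 s: the holder hangs on the bar against the large stop disc with the smallest thermometer seated in hole_a. My first grasp closed above the tab, and I found no effect from it. Contact with the disc is inferred from the force rise when the slide stopped. The hand-in call returned no verdict.

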